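Touch open the stamp cupboard on the archive trolley

ROBOT

A 6-joint arm with a two-finger parallel gripper is mounted at the origin on a cart in front of the work surface, level with it; the furniture and walls round the work are solid. World frame = base frame: x ahead of the robot, y to its left, z up, the work surface at z = 0. Lengths are in mm, angles in degrees, forces in N, time in s.
With the tool pointing down it reaches from about 350 to 975 mm from the base axis. Payload 4.9 kg.
Tool frame: the origin (TCP) lies between the finger pads; the fingertips stand 11 mm ahead of it and the grasp point (between the pads) lies 8 mm behind it; z points along the fingers, y is the direction in which the jaws open and shut (so a half turn about z gives the same grasp; the last joint's range is limited). The gripper opens to 85 mm and grips with 20 to 120 N. Pads are 22 mm wide; open, the fingers measure 114 mm over their backs; the gripper's body (76 mm by 85 mm) begins 54 mm behind the grasp point. The pads swing forward as they close: fully open they stand 13 mm farther back than shut.
Start: joints at [-77.177, 3.019, 92.412, -0, 84.569, -6.818], TCP at [210.072, -588.618, 242.304] pointing down, gripper open.
Joint ranges: [-172.51, 172.51], [-57.92, 126.97], [3.15, 148.05], [-58.71, 238.71], [5.1, 150.11], [-179.66, 179.66]. Speed limits (degrees/s): [147.25, 147.25, 180, 180, 180, 180].

INTERFACE

Orientations are given as a 3x3 rotation matrix whose columns are the frame's x, y, z axes.
In Python, from station import get_state, imaging, job gives the robot as it stands.
- The arm moves only by the tool play_rows, never from a script. Its argument "targets" is a list of rows, each an object of numbers: "tx", "ty", "tz": the shift along the tool's x, y, z each as a share of 40 mm, from -1 to 1; "ax", "ay", "az": the turn, a rotation vector about the tool's x, y, z each as a share of 0.08 rad, from -1 to 1. A call has 1 to 20 rows; each row shifts and turns the commanded pose from where the row before left it, along the tool's axes as they then stand; what a row does not reach is not made up. A row lasts 1/8 s, in which the tool goes at most 62.5 mm and 10.7 degrees, less where a joint would pass 70% of its speed; a pose out of reach is approached as far as the arm can. A call with a number of a shift or a turn outside -1 to 1 is refused whole. A call with a gripper value outside its range is refused whole. "jaw" is the opening, from 0 (shut) to 1 (fully open), set as the call begins (left out, the last holds). The fingers move at their own pace and stop on an object; "newtons" is the grip in N (left out, the last holds). Time passes only in rows, so rows that do not move let the fingers close. It gives the time, the measured TCP pose, the force and the opening at its end, in the units of the state.
- get_state(): the state, without advancing time (a new reading comes with each control period).
- imaging.get_image(name): name is "side" or "top" or "wrist"; returns a dict with "pixels" (400x640x3 uint8, blue, green, red), "vertical_fov" (degrees; the focal length in pixels is half the picture's height over the tangent of half this angle, whatever the lens; pixels are square), "cx", "cy" (the principal point, pixels), "position" and "rotation" of the camera in the world. Camera axes: x right, y up, looking along -z (the intrinsics and any distortion apply to the point x, -y, -z); pixel columns grow to the right and rows downward; lengths in mm; the calibration is good to about 2 mm. A picture is of the moment at which its call begins. There is no depth.
- job.close_job(): hands the job in, once; it reports no verdict.
The state is a dict: "t": time; "joints": joint angles; "joint_velocities": joint speeds; "effort": joint torques, N m; "position": TCP position; "tool_rot": TCP orientation; "contact_force": force on the tool from outside, world axes, zero at the start; "moment": the same for the moment, N m; "grip_width": finger opening in mm.
Only numpy, scipy, OpenCV 4.12 (cv2) and the standard library are available. Lean on these libraries where they do the work, as an engineer would, in place of code of your own. Each camera call takes 0.05 s, during which the arm holds its last target. There are 200 camera calls.

TASK

The rubber stamps are in the small cupboard with the blue door, which has no handle but a push-to-open catch. Gently press the blue door in with a fingertip near its free edge until the catch lets go, take the finger away so that the door springs ajar by itself, then reach in behind its free edge and push it wide open, to about a right angle. Pick nothing up, keep the brown-door cupboard shut, and leave the stamps and all the other things where they stand.

Things in the scene. Friction and masses are not known exactly. Their poses are not given: they have to be found in the camera images.
- blue_cup: the cupboard to open, fixed to the trolley: wood box, blue door, 140 mm wide (y), 150 mm deep with the door (x), 170 mm high. Origin: centre of its underside; x from front to back (the door faces -x), y to the left as seen from its front, z up. Shut door: outer face at x = -75 mm, inner face at x = -63 mm, y = +68 to -68 mm, z = 12 to 166 mm; the wooden box behind it begins at x = -56 mm
- blue_cup_door (a joint): angle of the blue door, rad: 0 shut, negative pressed in, positive opening; upright hinge at its left. About 5 N near the free edge press it in; the catch lets go at about -0.02 (2 to 3 mm there), a hard stop follows at -0.055 (6 to 7 mm). As the finger draws back the door springs out to 0.45 to 0.6. Then it swings freely, stays where it is left, stops at 1.65. The catch does not engage again
- blue_cup_door_edge (a point): top corner of the blue door's free (right-hand) edge, on its outer face, 166 mm above the trolley top, 134 mm from the hinge; moves with the door. Press the door 10 to 30 mm inside this edge
- blue_cup_door_hinge (a point): point on the blue door's hinge axis, level with the door's upper edge (166 mm above the trolley top); in the cupboard's frame x = -63 mm, y = +66 mm. The catch (striker pin on the door, sprung plunger) sits 60 to 92 mm above the trolley top; higher than 100 mm the gap behind the ajar door is empty
- brown_cup: the same cupboard with a brown wooden door, to be left alone; same sizes and axes
- brown_cup_door (a joint): angle of the brown door, rad, 0 shut; must stay shut
- stamp_a: wooden hand stamp standing inside the blue cupboard, 25 x 44 x 77 mm, origin at its underside
- stamp_b: wooden hand stamp standing inside the blue cupboard, 25 x 37 x 77 mm, origin at its underside
- archive_box: brown archive box standing at the right, 240 x 91 x 297 mm high, origin at its underside
- flask: orange drinking flask, 72 mm across, 250 mm high, origin at its underside
- glue_bottle: white glue bottle with a red tip, 50 mm across, 151 mm high, origin at its underside
- hole_punch: two-hole punch with a blue lever at the right, 106 x 148 x 66 mm high, origin at its underside
- stapler: grey stapler at the left, 34 x 138 x 50 mm high, origin at its underside
- ink_pad: flat tin ink pad with a red lid, 72 x 106 x 16 mm, origin at its underside
- bone_folder: ivory-coloured bone folder (flat creasing stick) lying at the front, 23 x 155 x 8 mm, origin at its underside
There are look-alikes about, which are no part of the job. What is shaped like the glue_bottle but green or pink is not meant.

How it is judged:
By the outcome, as a careful person would: the job done as asked, in the order asked, and still so for the second after the job is handed in, with the robot touching nothing.
It also fails if it takes over 51 s, if anything falls off the work surface, if the arm or the gripper's body presses on something with over 40 N, if the wrist force passes 120 N, or if a joint passes its speed limit or range.

## Working session

There is one attempt and no reset: what is moved stays moved. The work goes in short steps, Python scripts to look and compute and a tool call to move; the robot and the scene stay as the last step left them, time stands still between calls to the robot, and variables do not carry over. Pictures are saved under pics/ and viewed, about 8 in all and at most 12, crops included, and the job is handed in when it is done.

Besides the shell and the picture viewer there is one more tool, called after "Emit:" as a command line: name --argument value ..., lists and objects as JSON in quotes. play_rows: Moves the arm, as the interface text tells. Shift numbers are shares of 40 mm and turn numbers shares of 0.08 rad, none past 1 either way. Its arguments: {"type":"object","properties":{"targets":{"type":"array","items":{"type":"object","properties":{"tx":{"type":"number","minimum":-1,"maximum":1},"ty":{"type":"number","minimum":-1,"maximum":1},"tz":{"type":"number","minimum":-1,"maximum":1},"ax":{"type":"number","minimum":-1,"maximum":1},"ay":{"type":"number","minimum":-1,"maximum":1},"az":{"type":"number","minimum":-1,"maximum":1}}}},"jaw":{"type":"number"},"newtons":{"type":"number"}},"required":["targets"]}

```bash
mkdir -p pics; cat > h.py <<'E'
import cv2,numpy as np,json
from station import get_state,imaging,job
def shot(cam,name):
    im=imaging.get_image(cam); cv2.imwrite(f'pics/{name}.png',im['pixels'])
    c={k:(np.array(v).tolist() if not isinstance(v,str) else v) for k,v in im.items() if k!='pixels'}
    json.dump(c,open(f'pics/{name}.json','w')); return im
E
python3 - <<'E'
from h import *
for c in('side','top'):
    im=shot(c,c+'0'); print({k:v for k,v in im.items() if k!='pixels'})
print(get_state())
E
```

```text
{'vertical_fov': 46.06289729335568, 'cx': 323.8763509427741, 'cy': 202.00304868102396, 'position': array([ 627.83200678, -585.40980337, 1332.50154385]), 'rotation': array([[ 0.98622651, -0.14032421,  0.08755795],
       [ 0.16495696,  0.87319838, -0.45859981],
       [-0.0121028 ,  0.46672659,  0.88431884]])}
{'vertical_fov': 55.53749746094055, 'cx': 319.9477916998149, 'cy': 199.34740553660743, 'position': array([-179.02886617,  -21.4148392 ,  974.9718002 ]), 'rotation': array([[ 0.06306136,  0.77345262, -0.63070936],
       [-0.99795801,  0.05529835, -0.03196707],
       [ 0.01015217,  0.63143735,  0.77536043]])}
{'t': 0.1, 'joints': array([-7.71769472e+01,  3.05349543e+00,  9.24842922e+01, -9.36842156e-04,
        8.45700413e+01, -6.81757927e+00]), 'joint_velocities': array([-0.00658278, -0.13031789, -0.18440064,  0.02669968, -0.0943488 ,
       -0.01313022]), 'effort': array([ 1.09825349e-03, -3.94902384e+01, -3.71363640e+01, -1.05337549e-04,
        3.93632508e-03, -1.78955014e-05]), 'position': array([ 209.95439549, -588.09608368,  241.1850414 ]), 'tool_rot': array([[ 9.41818846e-01,  3.36120624e-01, -4.33557320e-04],
       [ 3.36120840e-01, -9.41817088e-01,  1.83141991e-03],
       [ 2.07246311e-04, -1.87059344e-03, -9.99998229e-01]]), 'contact_force': array([ 0.90227691,  0.67877463, -0.31591734]), 'moment': array([ 0.00280604, -0.01966985,  0.02128726]), 'grip_width': 85.45508450142349}
```

View pics/side0.png

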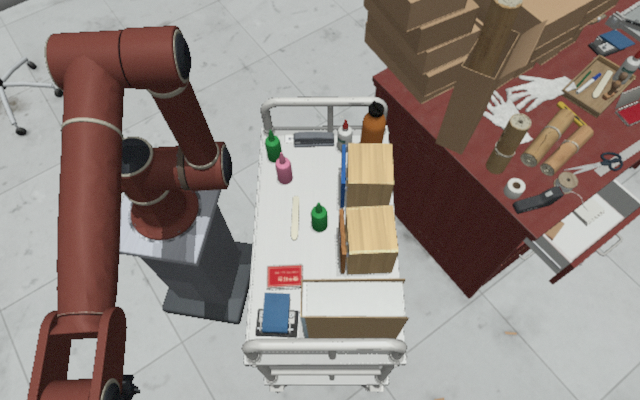

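View pics/top0.png

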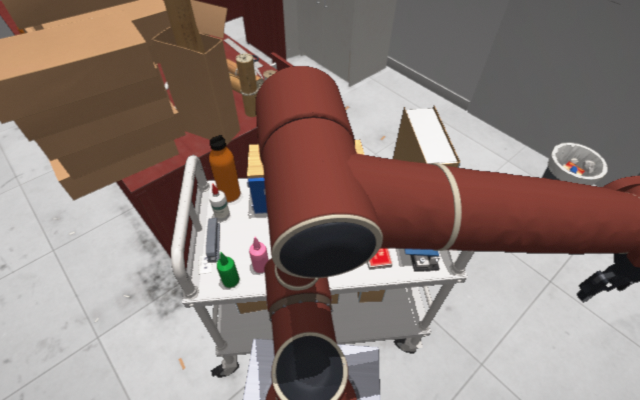

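Side view: the blue-door cupboard is at about (368,175) and the brown-door one at (370,240). The green bottles (273,147) and (319,216) and the pink one (284,168) are look-alikes. The white glue bottle is at (345,133). I choose the cupboard with the blue face at (345,175) and check it close up.

```bash
python3 - <<'E'
import cv2
a=cv2.imread('pics/side0.png')[110:290,250:420]
b=cv2.imread('pics/top0.png')[130:220,200:300]
cv2.imwrite('pics/c1.png',cv2.resize(a[:110,50:],None,fx=6,fy=5.4545,interpolation=cv2.INTER_CUBIC)[:600] if 0 else cv2.resize(a[20:115,60:],None,fx=6,fy=6,interpolation=cv2.INTER_CUBIC))
E
```

```text
(no output)
```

View pics/c1.png

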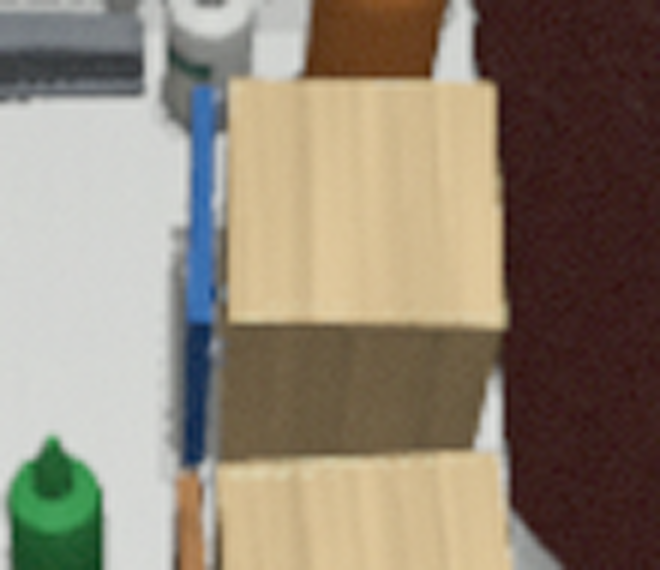

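```bash
cat >> h.py <<'E'
def load(n): return json.load(open(f'pics/{n}.json'))
def proj(c,P):
    P=np.atleast_2d(P); R=np.array(c['rotation']); f=200/np.tan(np.radians(c['vertical_fov']/2))
    q=(P-np.array(c['position']))@R
    return np.c_[c['cx']+f*q[:,0]/-q[:,2], c['cy']-f*q[:,1]/-q[:,2]]
def back(c,uv,z):
    R=np.array(c['rotation']); f=200/np.tan(np.radians(c['vertical_fov']/2))
    d=R@np.array([(uv[0]-c['cx'])/f,-(uv[1]-c['cy'])/f,-1]); p=np.array(c['position'])
    return p+d*(z-p[2])/d[2]
E
python3 - <<'E'
from h import *
from scipy.optimize import least_squares
c=load('side0')
L=np.array([[-56,70,170],[75,70,170],[-56,-70,170],[75,-70,170],[-75,68,166],[-75,-68,166],[-63,-68,166]])
U=np.array([[230,80],[497,82],[229,325],[505,326],[192,87],[188,321],[212,321]])
U=(U+.5)/6-.5+[310,130]
def T(p,L):
    s,k=np.sin(p[2]),np.cos(p[2]); return np.c_[p[0]+k*L[:,0]-s*L[:,1],p[1]+s*L[:,0]+k*L[:,1],L[:,2]]
r=least_squares(lambda p:(proj(c,T(p,L))-U).ravel(),[650,0,0])
print(r.x,np.degrees(r.x[2]),r.fun.reshape(-1,2).round(2))
p=r.x
print('hinge,edge',T(p,np.array([[-63,66,166],[-75,-68,166.]])).round(1))
for n,u,z in [('green near base',(319,229),0),('green tip',(320,204),150),('pink tip',(282,154),150),('pink base',(285,182),0),('glue tip',(345.5,122),151),('glue base',(345,149),0),
 ('stapler r',(333,140),30),('brown fl',(345,209),170),('brown fr',(347,272),170),('brown bl',(392,207),170),('arch',(303,283),297),('trolley rail L',(265,102),60),('flask cap',(376,108),250),('folder',(295,218),5)]:
    print(n,back(c,u,z).round(0))
E
```

```text
[6.15861159e+02 1.64836060e+02 1.35786911e-01] 7.780016889458253 [[ 0.08 -0.18]
 [-0.49  0.26]
 [-0.05 -0.5 ]
 [ 0.02  0.24]
 [ 0.02 -0.14]
 [ 0.1   0.13]
 [ 0.3   0.21]]
hinge,edge [[544.5 221.7 166. ]
 [550.8  87.3 166. ]]
green near base [497.  10.   0.]
green tip [501.  20. 150.]
pink tip [359. 169. 150.]
pink base [358. 159.   0.]
glue tip [531. 316. 151.]
glue base [533. 318.   0.]
stapler r [490. 328.  30.]
brown fl [574.   5. 170.]
brown fr [ 606. -175.  170.]
brown bl [702.  32. 170.]
arch [ 513. -262.  297.]
trolley rail L [237. 427.  60.]
flask cap [619. 304. 250.]
folder [416.  33.   5.]
```

Fit residuals are under 0.5 px. The plan is tool down, jaw shut, tip at about z = 125, tool x along the cupboard's x. First rise and turn, then cross over to the standoff point.

Emit:
play_rows --jaw 0 --targets '[{"tz":-0.9,"az":0.52},{"tz":-0.9,"az":0.52},{"tz":-0.9,"az":0.52},{"tz":-0.9,"az":0.52},{"tz":-0.9,"az":0.5}]'

```text
$.targets[0]: bad value
```

Emit:
play_rows --targets '[{"tx":0.52,"ty":-0.89},{"tx":0.52,"ty":-0.89},{"tx":0.52,"ty":-0.89},{"tx":0.52,"ty":-0.89},{"tx":0.52,"ty":-0.89},{"tx":0.52,"ty":-0.89},{"tx":0.52,"ty":-0.89},{"tx":0.52,"ty":-0.89},{"tx":0.52,"ty":-0.89},{"tx":0.52,"ty":-0.89},{"tx":0.52,"ty":-0.89},{"tx":0.52,"ty":-0.89},{"tx":0.52,"ty":-0.89},{"tx":0.52,"ty":-0.89},{"tx":0.52,"ty":-0.89},{"tx":0.52,"ty":-0.89},{"tx":0.52,"ty":-0.89},{"tx":0.4,"ty":-0.8},{},{}]'

```text
$.targets[0]: bad value
```

The rows were refused, so I'll give all six numbers.

Emit:
play_rows --jaw 0 --targets '[{"tx":0,"ty":0,"tz":-0.9,"ax":0,"ay":0,"az":0.52},{"tx":0,"ty":0,"tz":-0.9,"ax":0,"ay":0,"az":0.52},{"tx":0,"ty":0,"tz":-0.9,"ax":0,"ay":0,"az":0.52},{"tx":0,"ty":0,"tz":-0.9,"ax":0,"ay":0,"az":0.52},{"tx":0,"ty":0,"tz":-0.9,"ax":0,"ay":0,"az":0.5}]'

```text
t: 0.72
position: [210.0, -588.4, 422.8]
tool_rot: [[0.991, 0.135, -0.0], [0.135, -0.991, 0.001], [-0.0, -0.001, -1.0]]
contact_force: [-0.3, -0.2, -0.1]
grip_width: 0.1
```

Emit:
play_rows --targets '[{"tx":0.52,"ty":-0.89,"tz":0,"ax":0,"ay":0,"az":0},{"tx":0.52,"ty":-0.89,"tz":0,"ax":0,"ay":0,"az":0},{"tx":0.52,"ty":-0.89,"tz":0,"ax":0,"ay":0,"az":0},{"tx":0.52,"ty":-0.89,"tz":0,"ax":0,"ay":0,"az":0},{"tx":0.52,"ty":-0.89,"tz":0,"ax":0,"ay":0,"az":0},{"tx":0.52,"ty":-0.89,"tz":0,"ax":0,"ay":0,"az":0},{"tx":0.52,"ty":-0.89,"tz":0,"ax":0,"ay":0,"az":0},{"tx":0.52,"ty":-0.89,"tz":0,"ax":0,"ay":0,"az":0},{"tx":0.52,"ty":-0.89,"tz":0,"ax":0,"ay":0,"az":0},{"tx":0.52,"ty":-0.89,"tz":0,"ax":0,"ay":0,"az":0},{"tx":0.52,"ty":-0.89,"tz":0,"ax":0,"ay":0,"az":0},{"tx":0.52,"ty":-0.89,"tz":0,"ax":0,"ay":0,"az":0},{"tx":0.52,"ty":-0.89,"tz":0,"ax":0,"ay":0,"az":0},{"tx":0.52,"ty":-0.89,"tz":0,"ax":0,"ay":0,"az":0},{"tx":0.52,"ty":-0.89,"tz":0,"ax":0,"ay":0,"az":0},{"tx":0.52,"ty":-0.89,"tz":0,"ax":0,"ay":0,"az":0},{"tx":0.52,"ty":-0.89,"tz":0,"ax":0,"ay":0,"az":0},{"tx":0.52,"ty":-0.89,"tz":0,"ax":0,"ay":0,"az":0},{"tx":0,"ty":0,"tz":0,"ax":0,"ay":0,"az":0}]'

```text
t: 3.1
position: [494.0, 99.1, 421.1]
tool_rot: [[0.99, 0.14, -0.002], [0.14, -0.99, 0.0], [-0.002, -0.0, -1.0]]
contact_force: [0.7, -0.9, -0.2]
grip_width: 0.1
```

Now descend 285 mm to z of about 136.

Emit:
play_rows --targets '[{"tx":0,"ty":0,"tz":0.8,"ax":0,"ay":0,"az":0},{"tx":0,"ty":0,"tz":0.8,"ax":0,"ay":0,"az":0},{"tx":0,"ty":0,"tz":0.8,"ax":0,"ay":0,"az":0},{"tx":0,"ty":0,"tz":0.8,"ax":0,"ay":0,"az":0},{"tx":0,"ty":0,"tz":0.8,"ax":0,"ay":0,"az":0},{"tx":0,"ty":0,"tz":0.8,"ax":0,"ay":0,"az":0},{"tx":0,"ty":0,"tz":0.8,"ax":0,"ay":0,"az":0},{"tx":0,"ty":0,"tz":0.8,"ax":0,"ay":0,"az":0},{"tx":0,"ty":0,"tz":0.7,"ax":0,"ay":0,"az":0},{"tx":0,"ty":0,"tz":0,"ax":0,"ay":0,"az":0},{"tx":0,"ty":0,"tz":0,"ax":0,"ay":0,"az":0}]'

```text
t: 4.47
position: [494.4, 96.7, 139.5]
tool_rot: [[0.991, 0.135, 0.001], [0.135, -0.991, -0.0], [0.001, 0.0, -1.0]]
contact_force: [0.5, 0.8, 0.3]
grip_width: -0.5
```

```bash
python3 - <<'E'
from h import *
a=shot('side','side1')['pixels'][110:260,240:420]
b=shot('wrist','w1')['pixels']
cv2.imwrite('pics/c2.png',np.hstack([cv2.resize(a,(480,400),interpolation=cv2.INTER_CUBIC),cv2.resize(b,(320,200)).repeat(2,0)]))
E
```

```text
(no output)
```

View pics/c2.png

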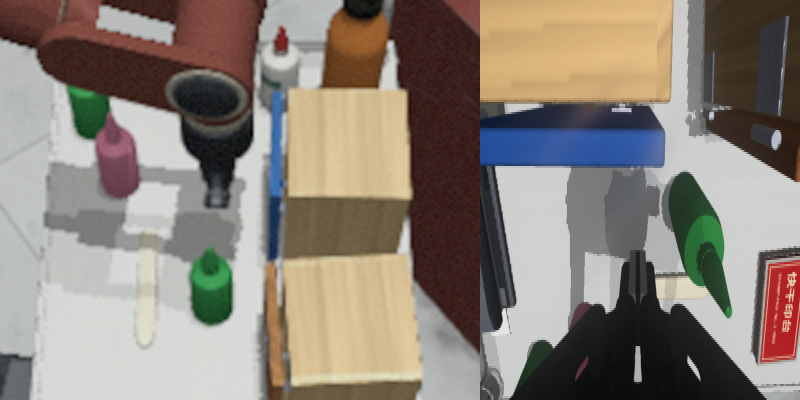

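Left, the finger hangs at (215,195), in front of the blue door's free half (272,235). The right half is the wrist view, stretched: the finger tips at (638,255) sit inside the door edge at (663,160), and nothing touches. Now approach to just short of the face.

Emit:
play_rows --targets '[{"tx":0.3,"ty":-0.08,"tz":0.05,"ax":0,"ay":0,"az":0},{"tx":0.3,"ty":0,"tz":0,"ax":0,"ay":0,"az":0},{"tx":0.2,"ty":0,"tz":0,"ax":0,"ay":0,"az":0},{"tx":0.15,"ty":0,"tz":0,"ax":0,"ay":0,"az":0},{"tx":0,"ty":0,"tz":0,"ax":0,"ay":0,"az":0},{"tx":0,"ty":0,"tz":0,"ax":0,"ay":0,"az":0}]'

```text
t: 5.32
position: [530.9, 105.5, 136.1]
tool_rot: [[0.991, 0.136, -0.001], [0.136, -0.991, -0.0], [-0.001, -0.0, -1.0]]
contact_force: [-0.6, -0.2, 0.2]
grip_width: 0.2
```

Emit:
play_rows --targets '[{"tx":0.05,"ty":0,"tz":0,"ax":0,"ay":0,"az":0},{"tx":0.05,"ty":0,"tz":0,"ax":0,"ay":0,"az":0},{"tx":0,"ty":0,"tz":0,"ax":0,"ay":0,"az":0},{"tx":0,"ty":0,"tz":0,"ax":0,"ay":0,"az":0}]'

```text
t: 5.82
position: [535.0, 106.0, 136.3]
tool_rot: [[0.991, 0.136, -0.0], [0.136, -0.991, -0.0], [-0.0, 0.0, -1.0]]
contact_force: [-0.5, -0.5, -0.1]
grip_width: 0.1
```

Emit:
play_rows --targets '[{"tx":0.05,"ty":0,"tz":0,"ax":0,"ay":0,"az":0},{"tx":0,"ty":0,"tz":0,"ax":0,"ay":0,"az":0},{"tx":0,"ty":0,"tz":0,"ax":0,"ay":0,"az":0}]'

```text
t: 6.2
position: [536.7, 106.3, 136.2]
tool_rot: [[0.991, 0.136, -0.001], [0.136, -0.991, -0.0], [-0.001, 0.0, -1.0]]
contact_force: [-1.9, -1.3, -0.0]
grip_width: 0.1
```

Emit:
play_rows --targets '[{"tx":0.05,"ty":0,"tz":0,"ax":0,"ay":0,"az":0},{"tx":0,"ty":0,"tz":0,"ax":0,"ay":0,"az":0},{"tx":0,"ty":0,"tz":0,"ax":0,"ay":0,"az":0}]'

```text
t: 6.58
position: [538.7, 106.4, 136.1]
tool_rot: [[0.991, 0.136, -0.001], [0.136, -0.991, -0.0], [-0.001, 0.0, -1.0]]
contact_force: [-4.8, -1.4, 0.8]
grip_width: -0.3
```

Contact is clear at about x = 536.5. Two mm more should pass the catch point and stay short of the stop.

Emit:
play_rows --targets '[{"tx":0.05,"ty":0,"tz":0,"ax":0,"ay":0,"az":0},{"tx":0,"ty":0,"tz":0,"ax":0,"ay":0,"az":0},{"tx":0,"ty":0,"tz":0,"ax":0,"ay":0,"az":0}]'

```text
t: 6.95
position: [540.7, 106.7, 136.0]
tool_rot: [[0.991, 0.136, -0.001], [0.136, -0.991, -0.0], [-0.001, 0.0, -1.0]]
contact_force: [-3.5, -2.2, 0.7]
grip_width: -0.2
```

The force dropped, which suggests the catch let go. Draw back 120 mm.

Emit:
play_rows --targets '[{"tx":-0.5,"ty":0,"tz":0,"ax":0,"ay":0,"az":0},{"tx":-0.9,"ty":0,"tz":0,"ax":0,"ay":0,"az":0},{"tx":-0.9,"ty":0,"tz":0,"ax":0,"ay":0,"az":0},{"tx":-0.7,"ty":0,"tz":0,"ax":0,"ay":0,"az":0},{"tx":0,"ty":0,"tz":0,"ax":0,"ay":0,"az":0},{"tx":0,"ty":0,"tz":0,"ax":0,"ay":0,"az":0},{"tx":0,"ty":0,"tz":0,"ax":0,"ay":0,"az":0},{"tx":0,"ty":0,"tz":0,"ax":0,"ay":0,"az":0}]'

```text
t: 7.95
position: [422.8, 90.6, 136.4]
tool_rot: [[0.991, 0.136, 0.0], [0.136, -0.991, 0.0], [0.0, -0.0, -1.0]]
contact_force: [0.5, -0.4, -0.6]
grip_width: 0.3
```

```bash
python3 - <<'E'
from h import *
a=shot('side','side2')['pixels'][110:260,240:420]
cv2.imwrite('pics/c3.png',cv2.resize(a,None,fx=4,fy=4,interpolation=cv2.INTER_CUBIC))
E
```

```text
(no output)
```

View pics/c3.png

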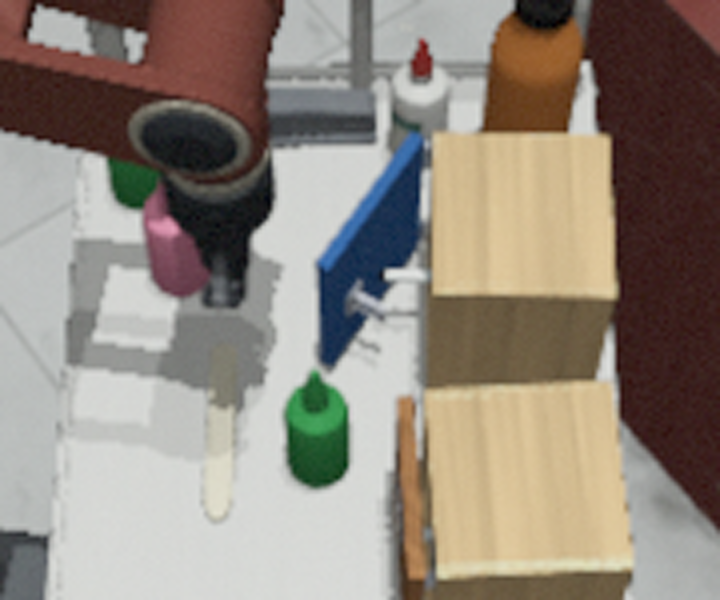

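The blue door is ajar: top free corner at crop (320,262), hinge corner at (415,140), catch pins low in the gap, and the brown door shut. Next I compute the angle and the sweep.

```bash
python3 - <<'E'
from h import *
c=load('side2'); R=np.array([[.9908,-.1354],[.1354,.9908]]); o=np.array([615.9,164.8])
for u in [(320,263),(330,270)]:
    w=back(c,(240+(u[0]+.5)/4-.5,110+(u[1]+.5)/4-.5),166)[:2]; l=R.T@(w-o)-[-63,66]
    print(l, np.arctan2(-l[0],-l[1]), np.hypot(*l))
P=[]
for t in np.linspace(.6,1.56,13):
    h=11*np.cos(t)+14.5*np.sin(t)
    P.append(np.array([-63,66])+100*np.array([-np.sin(t),-np.cos(t)])+h*np.array([np.cos(t),-np.sin(t)]))
P=np.array(P); print(P.round(0)); print('tool tx,ty', (np.diff(P,axis=0)*[1,-1]/40).round(2).tolist())
E
```

```text
[ -74.17211411 -109.20710514] 0.5966209385327644 132.01399291300302
[ -66.76012461 -114.92445012] 0.5262603095737438 132.90802636623698
[[-105.  -26.]
 [-112.  -23.]
 [-119.  -19.]
 [-125.  -14.]
 [-132.   -9.]
 [-137.   -3.]
 [-143.    3.]
 [-148.   10.]
 [-152.   17.]
 [-156.   25.]
 [-159.   33.]
 [-161.   42.]
 [-163.   50.]]
tool tx,ty [[-0.17, -0.09], [-0.17, -0.1], [-0.16, -0.12], [-0.15, -0.13], [-0.15, -0.14], [-0.13, -0.16], [-0.12, -0.17], [-0.11, -0.18], [-0.09, -0.19], [-0.08, -0.2], [-0.06, -0.21], [-0.04, -0.22]]
```

Emit:
play_rows --targets '[{"tx":0,"ty":0,"tz":-1,"ax":0,"ay":0,"az":0},{"tx":0,"ty":0,"tz":-1,"ax":0,"ay":0,"az":0},{"tx":0,"ty":0,"tz":-0.2,"ax":0,"ay":0,"az":0},{"tx":0.7,"ty":-0.06,"tz":0,"ax":0,"ay":0,"az":0},{"tx":0.7,"ty":-0.06,"tz":0,"ax":0,"ay":0,"az":0},{"tx":0.7,"ty":-0.06,"tz":0,"ax":0,"ay":0,"az":0},{"tx":0.7,"ty":-0.06,"tz":0,"ax":0,"ay":0,"az":0},{"tx":0,"ty":0,"tz":0,"ax":0,"ay":0,"az":0},{"tx":0,"ty":0,"tz":0,"ax":0,"ay":0,"az":0}]'

```text
t: 9.12
position: [531.0, 115.2, 223.1]
tool_rot: [[0.991, 0.136, -0.002], [0.136, -0.991, -0.0], [-0.002, -0.0, -1.0]]
contact_force: [-0.2, -0.5, 0.0]
grip_width: 0.1
```

Emit:
play_rows --targets '[{"tx":0.05,"ty":0,"tz":0.6,"ax":0,"ay":0,"az":0},{"tx":0.05,"ty":0,"tz":0.6,"ax":0,"ay":0,"az":0},{"tx":0,"ty":0,"tz":0.6,"ax":0,"ay":0,"az":0},{"tx":0,"ty":0,"tz":0.4,"ax":0,"ay":0,"az":0},{"tx":0,"ty":0,"tz":0,"ax":0,"ay":0,"az":0},{"tx":0,"ty":0,"tz":0,"ax":0,"ay":0,"az":0}]'

```text
t: 9.88
position: [536.2, 115.8, 137.4]
tool_rot: [[0.991, 0.136, 0.002], [0.136, -0.991, 0.0], [0.002, 0.0, -1.0]]
contact_force: [-0.1, 0.3, -0.3]
grip_width: -0.3
```

```bash
python3 - <<'E'
from h import *
a=shot('side','side3')['pixels'][110:260,240:420]
cv2.imwrite('pics/c4.png',cv2.resize(a,None,fx=4,fy=4,interpolation=cv2.INTER_CUBIC))
E
```

```text
(no output)
```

View pics/c4.png

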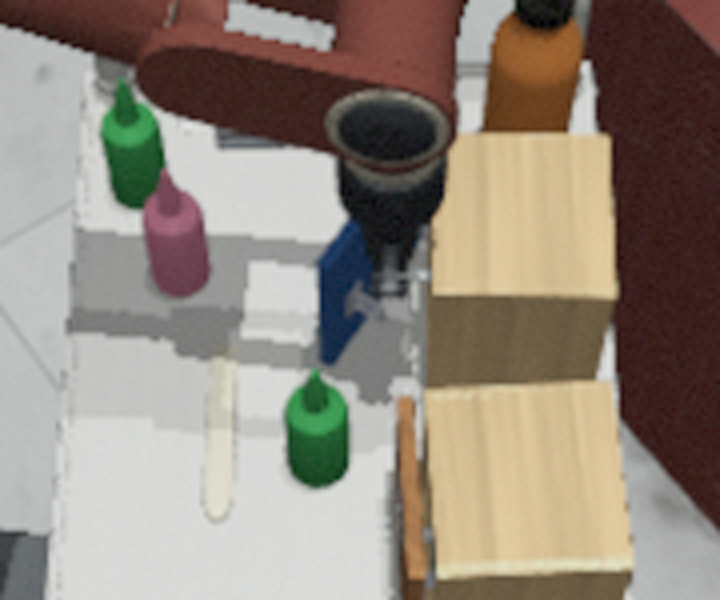

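The finger stands behind the free edge at (390,280), between door and box, with zero force. Now sweep.

Emit:
play_rows --targets '[{"tx":-0.12,"ty":-0.08,"tz":0,"ax":0,"ay":0,"az":0},{"tx":-0.12,"ty":-0.08,"tz":0,"ax":0,"ay":0,"az":0},{"tx":-0.12,"ty":-0.07,"tz":0,"ax":0,"ay":0,"az":0},{"tx":-0.12,"ty":-0.07,"tz":0,"ax":0,"ay":0,"az":0},{"tx":-0.17,"ty":-0.09,"tz":0,"ax":0,"ay":0,"az":0},{"tx":-0.17,"ty":-0.1,"tz":0,"ax":0,"ay":0,"az":0},{"tx":-0.16,"ty":-0.12,"tz":0,"ax":0,"ay":0,"az":0},{"tx":-0.15,"ty":-0.13,"tz":0,"ax":0,"ay":0,"az":0},{"tx":-0.15,"ty":-0.14,"tz":0,"ax":0,"ay":0,"az":0}]'

```text
t: 11.05
position: [479.8, 144.0, 136.3]
tool_rot: [[0.991, 0.136, 0.0], [0.136, -0.991, 0.0], [0.0, -0.0, -1.0]]
contact_force: [0.9, -0.3, 0.3]
grip_width: 0.3
```

Emit:
play_rows --targets '[{"tx":-0.13,"ty":-0.16,"tz":0,"ax":0,"ay":0,"az":0},{"tx":-0.12,"ty":-0.17,"tz":0,"ax":0,"ay":0,"az":0},{"tx":-0.11,"ty":-0.18,"tz":0,"ax":0,"ay":0,"az":0},{"tx":-0.09,"ty":-0.19,"tz":0,"ax":0,"ay":0,"az":0},{"tx":-0.08,"ty":-0.1,"tz":0,"ax":0,"ay":0,"az":0},{"tx":0,"ty":-0.1,"tz":0,"ax":0,"ay":0,"az":0},{"tx":-0.06,"ty":-0.1,"tz":0,"ax":0,"ay":0,"az":0},{"tx":0,"ty":-0.1,"tz":0,"ax":0,"ay":0,"az":0},{"tx":-0.04,"ty":-0.1,"tz":0,"ax":0,"ay":0,"az":0},{"tx":0,"ty":-0.07,"tz":0,"ax":0,"ay":0,"az":0},{"tx":0,"ty":-0.05,"tz":0,"ax":0,"ay":0,"az":0},{"tx":0,"ty":0,"tz":0,"ax":0,"ay":0,"az":0},{"tx":0,"ty":0,"tz":0,"ax":0,"ay":0,"az":0}]'

```text
t: 12.68
position: [448.0, 192.6, 136.2]
tool_rot: [[0.991, 0.136, -0.0], [0.136, -0.991, -0.0], [-0.0, 0.0, -1.0]]
contact_force: [-0.3, -0.1, 0.1]
grip_width: -0.2
```

```bash
python3 - <<'E'
from h import *
a=shot('side','side4')['pixels'][110:260,240:420]
cv2.imwrite('pics/c5.png',cv2.resize(a,None,fx=4,fy=4,interpolation=cv2.INTER_CUBIC))
E
```

```text
(no output)
```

View pics/c5.png

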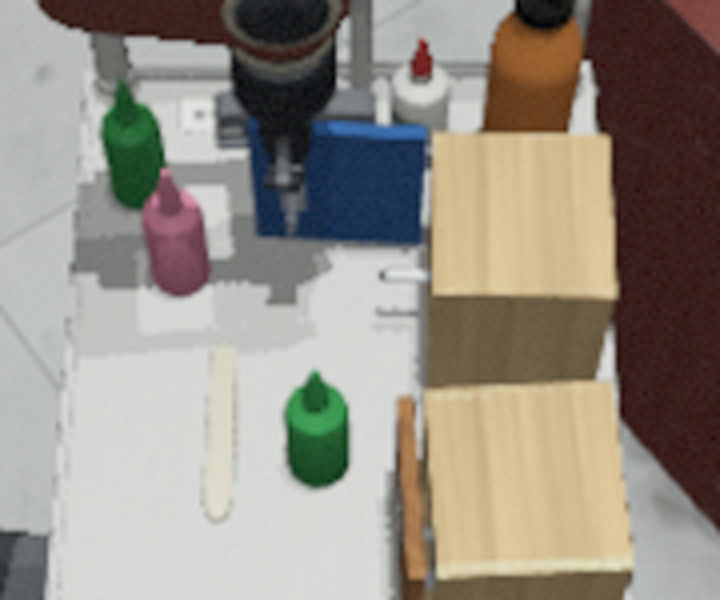

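The door now stands about square to the front: top edge from (250,122) to (428,128). Withdraw sideways, away from the door, then up.

Emit:
play_rows --targets '[{"tx":0,"ty":0.2,"tz":0,"ax":0,"ay":0,"az":0},{"tx":0,"ty":0.6,"tz":0,"ax":0,"ay":0,"az":0},{"tx":0,"ty":0.4,"tz":0,"ax":0,"ay":0,"az":0},{"tx":0,"ty":0,"tz":-0.6,"ax":0,"ay":0,"az":0},{"tx":0,"ty":0,"tz":-1,"ax":0,"ay":0,"az":0},{"tx":0,"ty":0,"tz":-1,"ax":0,"ay":0,"az":0},{"tx":0,"ty":0,"tz":-1,"ax":0,"ay":0,"az":0},{"tx":0,"ty":1,"tz":-1,"ax":0,"ay":0,"az":0},{"tx":0,"ty":1,"tz":-0.6,"ax":0,"ay":0,"az":0},{"tx":0,"ty":1,"tz":0,"ax":0,"ay":0,"az":0},{"tx":0,"ty":1,"tz":0,"ax":0,"ay":0,"az":0},{"tx":0,"ty":1,"tz":0,"ax":0,"ay":0,"az":0},{"tx":0,"ty":1,"tz":0,"ax":0,"ay":0,"az":0},{"tx":0,"ty":0,"tz":0,"ax":0,"ay":0,"az":0},{"tx":0,"ty":0,"tz":0,"ax":0,"ay":0,"az":0},{"tx":0,"ty":0,"tz":0,"ax":0,"ay":0,"az":0}]'

```text
t: 14.72
position: [487.1, -91.9, 344.4]
tool_rot: [[0.991, 0.137, 0.0], [0.137, -0.991, 0.0], [0.0, -0.0, -1.0]]
contact_force: [-0.3, -0.4, -0.7]
grip_width: 0.3
```

```bash
python3 - <<'E'
from h import *
a=shot('side','side5')['pixels'][110:260,240:420]
cv2.imwrite('pics/c6.png',cv2.resize(a,None,fx=4,fy=4,interpolation=cv2.INTER_CUBIC))
E
```

```text
(no output)
```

View pics/c6.png

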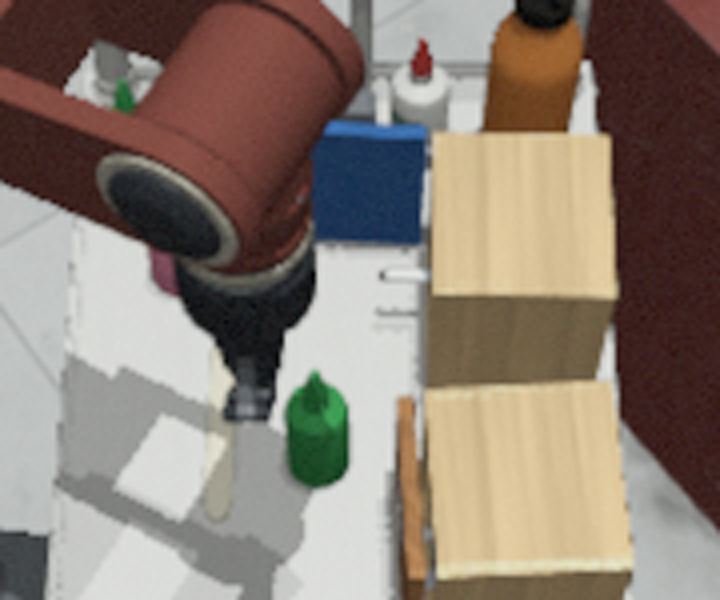

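The door stays where it was left (top edge from (320,125) to (428,128)). The brown door is shut and the arm is clear. Check the angle, then hand in.

```bash
python3 - <<'E'
from h import *
c=load('side5')
for p,q in [((428,126),(320,123)),((424,138),(316,135))]:
    a,b=[back(c,(240+(u[0]+.5)/4-.5,110+(u[1]+.5)/4-.5),166)[:2] for u in (p,q)]
    v=b-a; print(np.degrees(np.arctan2(-v[0],-v[1]))+7.78)
s=get_state(); print(s['t'],s['contact_force'].round(1),job.close_job())
E
```

```text
90.70647651909165
90.69291489657681
the job is handed in; nothing more can be done
14.775 [-0.9  0.1  0.2] None
```

The blue door is open to about 91° and the job is handed in, at 14.8 s of the 51 s allowed.

- **Pressing:** I pushed the door in about 4 mm near its free edge, with at most about 5 N at the readings. The force dropped as the catch let go, and I drew the finger back 120 mm. The door sprang ajar by itself, to about 0.5 rad by the picture.
- **Opening:** I lowered the shut fingers behind the free edge, above the catch, and swept the door round. Then I withdrew sideways and upward.
- **Last checks:** The final picture gave a door angle of 90.7°, and the brown door was shut. The robot was touching nothing, with a force reading under 1 N. The things visible in the side view had not moved.
- **Not seen:** I never saw the stamps directly. The fingers stayed in front of the box and above 100 mm the whole time. The arm hid part of the trolley in the last picture, including the door's free end.

No check failed. The first two move calls were refused because their rows left out some numbers, and nothing moved.

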